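# Slide the gas hob home, refit its knob and hold it pressed

## Robot

A 6-joint arm with a two-finger parallel gripper is mounted at the origin on the work surface. World frame = base frame: x ahead of the robot, y to its left, z up, the work surface at z = 0. Lengths are in m, angles in rad, forces in N, time in s.
With the tool pointing down it reaches from about 0.4 to 0.825 m from the base axis. Payload 7 kg.
Tool frame: the origin (TCP) lies on the centre line of the jaws, within the pads' length; the fingertips stand arm.tip_reach ahead of it and the grasp point (between the pads) lies 5 mm behind it (arm.tip_reach is the distance from the TCP to the fingertips, in m); z points along the fingers, y is the line along which they close (so a half turn about z gives the same grasp; the last joint's range is limited). The gripper opens to 88 mm and grips with 3 to 60 N. Pads are 19 mm wide; open, the fingers measure 130 mm over their backs; the gripper's body (78 mm by 193 mm) begins 47 mm behind the grasp point.
Start: joints at [-0.865, 0.359, 0.012, 0, -1.224, -0.288], TCP at [0.274, -0.617, 0.241] pointing down, gripper open.
Joint ranges: [-3.07, 3.07], [-1.43, 2.12], [-1.02, 1.25], [-3.03, 1.67], [-3.05, -0], [-3.03, 3.03]. Speed limits (rad/s): [2.39, 2.39, 3.01, 3.14, 3.14, 3.14].

## Interface

Orientations are given as [roll, pitch, yaw] about the fixed x, y, z axes, in that order (R = Rz(yaw) Ry(pitch) Rx(roll)).
In Python, from station import status, optics, order, arm gives the robot as it stands. The module is installed in compiled form; this text tells all that it offers.
- The arm moves only by the shell command python3 -m jog 'ROWS' [FORCE]. ROWS is JSON, a list of rows, each a list of 3 entries, a list of its own where there are three numbers: the gripper command: -1 is shut, 1 is fully open, values between are in proportion, then the shift along the tool's x, y, z in mm, then the turn about the tool's z in rad. A call has 1 to 20 rows; each row is the pose to reach, as a shift and turn from the pose commanded when the call began, along the tool's axes at that moment; what a row does not reach only later rows make up. A row lasts 1/8 s, in which the tool goes at most 62.5 mm and 10.7 degrees, less where a joint would pass 70% of its speed; a pose out of reach is approached as far as the arm can. A call with a gripper value outside its range is refused whole. The fingers move at their own pace and stop on an object; FORCE is the grip in N (left out, the last holds). Time passes only in rows, so rows that repeat a pose let the fingers close. It gives the time, the measured TCP pose, the force, the opening and the grip force at its end, in the units of the state.
- status.get_state(): the state, without advancing time (a new reading comes with each control period).
- optics.grab_frame(name): name is "scene" or "top" or "wrist"; returns a dict with "color" (384x512x3 uint8, red, green, blue), "mtx" (3x3 intrinsics, pixels), "cam_to_world" (4x4, takes a point from camera to world coordinates). Camera axes: x right, y down, z forward; pixel columns grow to the right and rows downward; lengths in m; the calibration is good to about 2 mm. A picture is of the moment at which its call begins. There is no depth.
- order.job_done(): hands the job in; it is judged then, once.
The state is a dict: "t": time; "q": joint angles; "qd": joint speeds; "joint_efforts": joint torques, N m; "eef_pos": TCP position; "ee_rot": TCP orientation; "force": force on the tool from outside, world axes, zero at the start; "moment": the same for the moment, N m; "width": finger opening in m; "gripper_force": force on a finger pad.
Only numpy, scipy, OpenCV 4.12 (cv2) and the standard library are available. Lean on these libraries where they do the work, as an engineer would, in place of code of your own. Each camera call takes 0.05 s, during which the arm holds its last target. There are 200 camera calls.

## Task

The small gas hob was drawn out and its knob taken off for washing: push its tray back along the rails until it clicks fully home. Then pick up the knob, turn it so its D-shaped bore matches the flat of the tap spindle, push it fully onto the spindle and press it down to the end of the spring travel, as when lighting the burner. Finish while still holding the knob pressed down, with the tray home and the other things left where they were.

Things in the scene. Friction and masses are not known exactly. Their poses are not given: they have to be found in the camera images.
- handle (a point): Middle of the bar handle at the front of the hob tray: level steel bar 12 mm thick, 140 mm long, centre line 45 mm above the shelf, 36 mm in front of the tray's lip (a wall 24 to 60 mm above the shelf), free on the robot's side. Axes: x along the rails, from the handle towards the hob (the way to push), z up. The rails are skewed up to 0.25 rad to the robot.
- tray (a joint): How far the tray is drawn out, m: 0 = home at its end stop, 0.05 to 0.11 at the start, at most 0.13. Falls as tray and hob move along +x of handle. Running friction about 2 N; over the last 11 mm a sprung ball must be passed (about 6 N in all), which then draws the tray home over the last 2 mm and keeps it there.
- spindle_tip (a point): Centre of the top of the tap spindle, 105 mm above the shelf, 85 mm along +x from handle, moving with the tray. Upright brass D-shaft, 10 mm diameter with a flat 1.5 mm from the axis, standing 25 mm out of the hob's steel deck (80 mm above the shelf); tip edge bevelled 1 mm. It cannot turn. Axes: z up, x out of the flat, which is along the rails, to the black OFF dash on the deck.
- spindle (a joint): How far the sprung spindle is pressed down, m: 0 = up, 0.005 = fully pressed, at its stop. The spring needs 4 N to start and 9 N for the full 5 mm, and pushes it up again when let go.
- pan_support (a point): Middle of the near bar of the black pan support on the hob, 52 mm along +x from the spindle's axis, 114 mm above the shelf; bars 8 mm thick, the square is 196 mm wide and reaches 196 mm on in +x. Fixed to the hob.
- knob: Black hob knob, about 50 g, upright on the shelf, bore down, on the robot's left or right. Origin: centre of its underside, on the bore axis; z up, x to the pointer, at first within 1.2 rad of the robot's +x. Round skirt 46 mm across, 9 mm high; on it a straight grip bar 18 mm wide (y), 42 mm long (x, centred), from 9 to 33 mm height, to be gripped; white line on top at the pointer end.
- knob_bore (a point): Middle of the bore's mouth in the knob's underside (the knob's origin). D-shaped, 18 mm deep to a closed end that bears on the spindle tip; 0.75 mm clearance all round, mouth bevelled 2 mm, flat on the knob's +x (pointer) side: fitted, x lies along that of spindle_tip. Enters within about 15 degrees, else stops on the tip. Fitted, the underside is 7 mm above the deck, 2 mm when pressed.
- knob_nose (a point): Tip of the wedge-shaped pointer nose on one end of the knob's grip bar, 27 mm from the knob's axis along its +x, 14 mm above its underside.
- mate: Red enamel mate cup, 82 mm in diameter and 82 mm high, with a steel bombilla leaning out to 170 mm height; on the shelf on the side opposite to the knob. Origin: centre of its underside. Bystander.
- yerbera: White plastic yerba box with a sliding latch on its lid, 79 x 99 x 170 mm, beside the hob, farther off. Origin: centre of its underside. Bystander.
- tins: Two round aluminium tins stacked and clipped as one, 120 mm in diameter, 130 mm high, on the other side of the hob, farther off. Origin: centre of its underside. Bystander.
There are look-alikes about, which are no part of the job. Of the things like the knob, leave any that is blue or red; of the rest the larger one is meant.

How it is judged:
By the outcome, as a careful person would: the job done as asked, in the order asked, and still so for the second after the job is handed in, while the arm keeps its last pose, push and grip.
It also fails if it takes over 64 s, if anything falls off the work surface, if the arm or the gripper's body presses on something with over 40 N, if the wrist force passes 120 N, or if a joint passes its speed limit or range.

## Working session

There is one attempt and no reset: what is moved stays moved. The work goes in short steps, Python scripts to look and compute and a shell command to move; the robot and the scene stay as the last step left them, time stands still between calls to the robot, and variables do not carry over. Pictures are saved under pics/ and viewed, at most 10 in all, crops included, and the job is handed in when it is done.

```bash
mkdir -p pics; cat > h.py <<'E'
import numpy as np, cv2
from station import status, optics, order, arm
from scipy.spatial.transform import Rotation as R
def snap(n,f):
    d=optics.grab_frame(n); np.savez('pics/'+f+'.npz',**d); cv2.imwrite('pics/'+f+'.png',d['color'][:,:,::-1]); return d
def load(f): return np.load('pics/'+f+'.npz')
def px2w(d,u,v,z):
    r=d['cam_to_world'][:3,:3]@np.linalg.inv(d['mtx'])@np.array([u,v,1.]); o=d['cam_to_world'][:3,3]
    return o+r*(z-o[2])/r[2]
def w2px(d,p):
    c=np.linalg.inv(d['cam_to_world'])@np.append(p,1); q=d['mtx']@c[:3]; return q[:2]/q[2]
E
python3 - <<'E'
from h import *
a=snap('scene','s0');b=snap('top','t0')
cv2.imwrite('pics/t0x.png',cv2.resize(cv2.imread('pics/t0.png'),(800,600),interpolation=2))
cv2.imwrite('pics/s0x.png',cv2.resize(cv2.imread('pics/s0.png'),(800,600),interpolation=2))
s=status.get_state();print(s['t'],s['eef_pos'],s['ee_rot'],s['width'],arm.tip_reach,s['force'])
for d in(a,b):print(d['cam_to_world'].round(3),d['mtx'].round(1))
E
```

```text
0.1 [ 0.27368497 -0.61657121  0.23968863] [ 3.14006129e+00 -1.80219224e-04 -2.72386755e+00] 0.08772864568284301 0.014 [-0.42348406 -0.55045713 -0.14410403]
[[-0.01   0.649 -0.761  1.466]
 [ 1.     0.011 -0.004  0.021]
 [ 0.006 -0.761 -0.649  0.89 ]
 [ 0.     0.     0.     1.   ]] [[483.1   0.  246.5]
 [  0.  483.1 195.3]
 [  0.    0.    1. ]]
[[ 0.011 -0.98   0.198  0.395]
 [-1.    -0.012 -0.005 -0.014]
 [ 0.007 -0.198 -0.98   0.96 ]
 [ 0.     0.     0.     1.   ]] [[363.9   0.  252.9]
 [  0.  363.9 192. ]
 [  0.    0.    1. ]]
```

View pics/t0x.png

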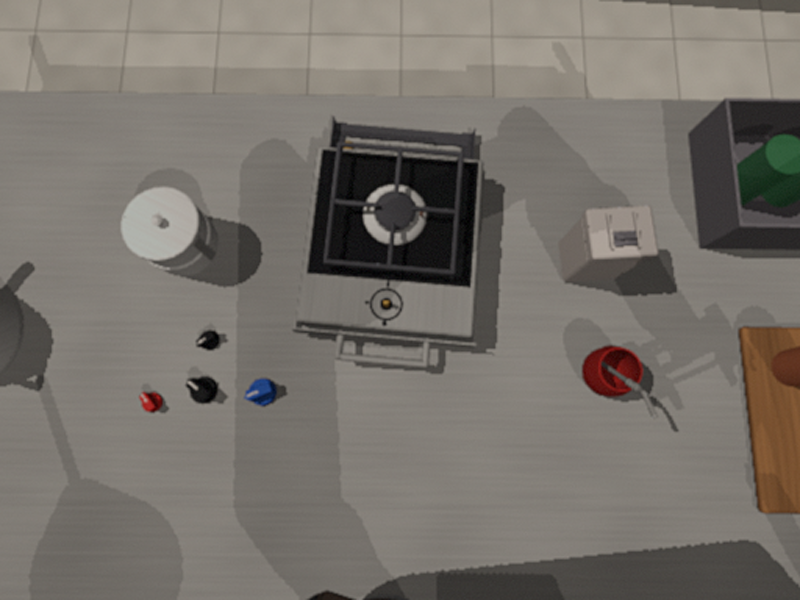

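View pics/s0x.png

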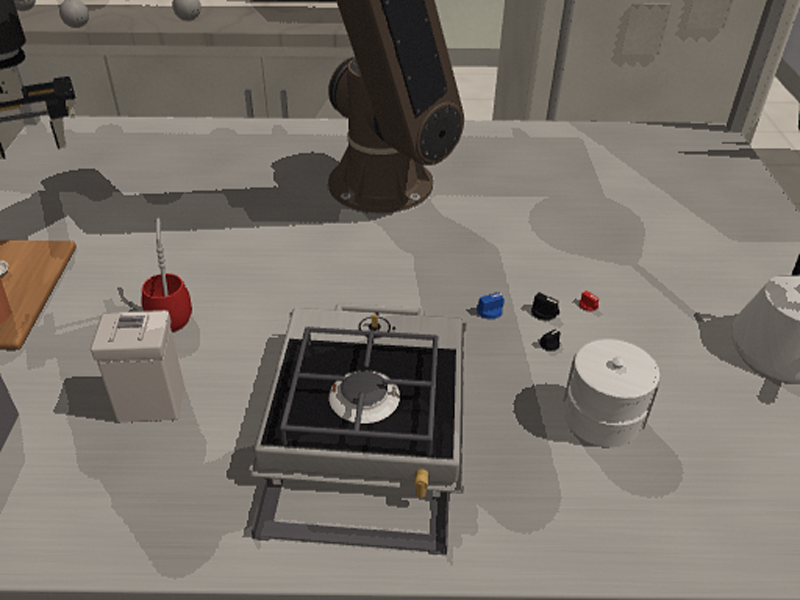

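The top view (800-wide) shows the large black knob at (202,388), the small black one at (208,340), blue at (262,392) and red at (150,401). The handle bar is at about (384,360) and the spindle at (386,303). I'll enlarge these next.

```bash
python3 - <<'E'
from h import *
i=cv2.imread('pics/t0.png')
a=cv2.resize(i[205:265,90:190],(800,480),interpolation=cv2.INTER_CUBIC)
cv2.imwrite('pics/c1.png',a)
b=cv2.resize(i[165:240,185:310],(800,480),interpolation=cv2.INTER_CUBIC)
cv2.imwrite('pics/c2.png',b)
E
```

```text
(no output)
```

View pics/c1.png

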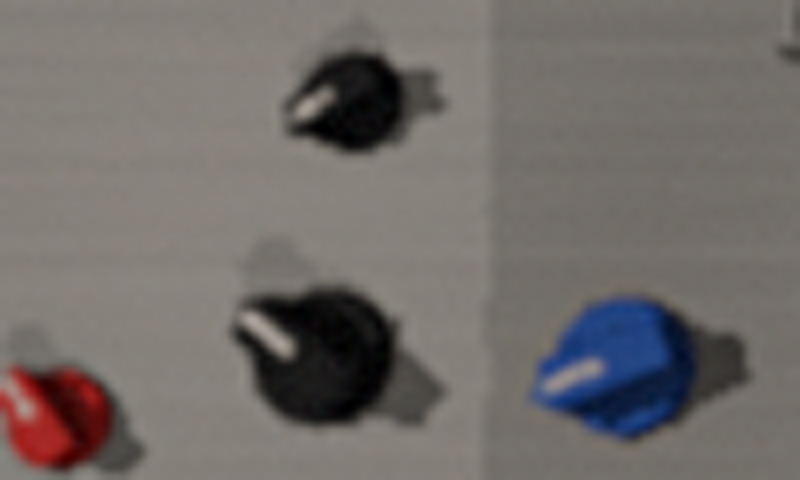

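View pics/c2.png

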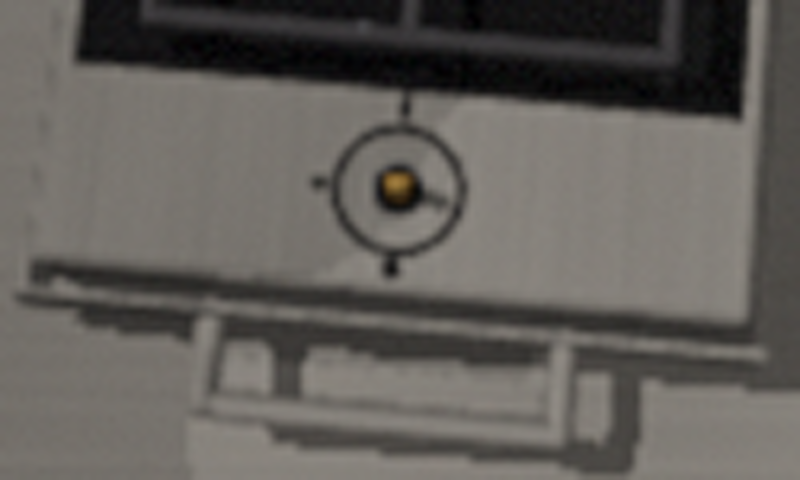

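Crop c1: the knob's skirt centre is at about (322,355), and its white line runs from (240,318) to (290,352). Crop c2: the handle bar runs from (200,402) to (565,434), the spindle tip is at (398,182), and the deck dashes are at (406,105) and (391,262).

```bash
python3 - <<'E'
from h import *
d=load('t0')
f1=lambda u,v:(90+(u+.5)/8-.5,205+(v+.5)/8-.5); f2=lambda u,v:(185+(u+.5)/6.4-.5,165+(v+.5)/6.4-.5)
P=lambda f,u,v,z:px2w(d,*f(u,v),z).round(4)
print('knob skirt',P(f1,322,355,.006)); l1=P(f1,240,318,.033);l2=P(f1,290,352,.033);print(l1,l2,np.arctan2(*(l1-l2)[1::-1]))
h1=P(f2,200,402,.045);h2=P(f2,565,434,.045);print(h1,h2,(h1+h2)/2,np.linalg.norm(h1-h2),'ang',np.arctan2(*(h1-h2)[1::-1])-np.pi/2)
print('tip',P(f2,398,182,.105)); a=P(f2,406,105,.08);b=P(f2,391,262,.08);print(a,b,np.arctan2(*(a-b)[1::-1]))
E
```

```text
knob skirt [0.4339 0.2977 0.006 ]
[0.444  0.3156 0.033 ] [0.4336 0.299  0.033 ] 1.011114760791617
[0.4882 0.0733 0.045 ] [ 0.4773 -0.0702  0.045 ] [0.48275 0.00155 0.045  ] 0.14391337672363888 ang -0.07581260782921895
tip [ 0.5654 -0.004   0.105 ]
[ 0.6008 -0.0064  0.08  ] [ 0.5391 -0.0014  0.08  ] -0.0808605811605673
```

```bash
cat >> h.py <<'E'
def go(p,yaw):
    s=status.get_state(); r=R.from_euler('xyz',s['ee_rot']); d=r.inv().apply(np.array(p)-s['eef_pos'])*1000
    t=-(yaw-s['ee_rot'][2]); t=(t+np.pi)%(2*np.pi)-np.pi
    print('shift',d.round(1),'turn',round(t,3),'pos',np.round(s['eef_pos'],4),'rot',np.round(s['ee_rot'],3),'F',np.round(s['force'],1),'t',s['t'],'w',round(s['width'],4))
E
python3 -c "
from h import *
go([.444,.0045,.24],-3.2196)
go([.444,.0045,.042],-3.2196)"
```

```text
shift [-4.076e+02  4.986e+02  4.000e-01] turn 0.496 pos [ 0.2737 -0.6166  0.2397] rot [ 3.14  -0.    -2.724] F [-0.4 -0.6 -0.1] t 0.1 w 0.0877
shift [-407.7  498.3  198.4] turn 0.496 pos [ 0.2737 -0.6166  0.2397] rot [ 3.14  -0.    -2.724] F [-0.4 -0.6 -0.1] t 0.1 w 0.0877
```

```bash
python3 -m jog '[[-1,[-34,42,0],0.05],[-1,[-68,83,0],0.1],[-1,[-102,125,0],0.15],[-1,[-136,166,0],0.2],[-1,[-170,208,0],0.25],[-1,[-204,249,0],0.3],[-1,[-238,291,0],0.35],[-1,[-272,333,0],0.4],[-1,[-306,374,0],0.45],[-1,[-340,416,0],0.496],[-1,[-374,457,0],0.496],[-1,[-408,499,0],0.496],[-1,[-408,499,40],0.496],[-1,[-408,499,80],0.496],[-1,[-408,499,120],0.496],[-1,[-408,499,120],0.496],[-1,[-408,499,120],0.496]]' 10
python3 -c "
from h import *
go([.444,.0045,.042],-3.2196)
d=snap('wrist','w1');print(w2px(d,[.4828,.0015,.045]))"
```

```text
t: 2.22
eef_pos: [0.4451, 0.0049, 0.1218]
ee_rot: [3.142, 0.001, 3.064]
force: [-0.4, -0.5, 1.4]
width: 0.0003
gripper_force: 0.0
shift [ 1.1 -0.4 79.7] turn 0.0 pos [0.4451 0.0049 0.1218] rot [3.142e+00 1.000e-03 3.064e+00] F [-0.4 -0.5  1.4] t 2.225 w 0.0003
[263.46155303 243.01690101]
```

View pics/w1.png

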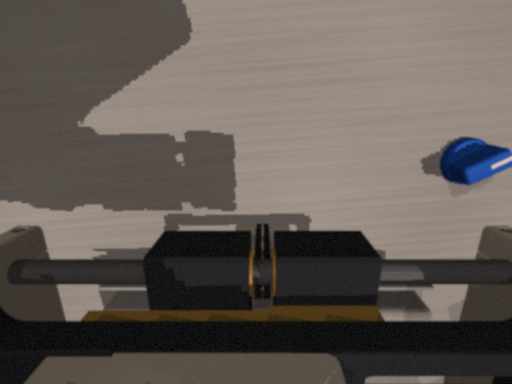

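The wrist view shows only the closed fingers, with the blue knob at (475,160); the handle is hidden behind the gripper. I'll lower and push.

```bash
python3 -m jog '[[-1,[1,0,40],0],[-1,[1,0,80],0],[-1,[1,0,80],0],[-1,[-8,0,80],0],[-1,[-16,0,80],0],[-1,[-22,0,80],0],[-1,[-28,0,80],0],[-1,[-34,0,80],0],[-1,[-40,0,80],0],[-1,[-46,0,80],0],[-1,[-52,0,80],0],[-1,[-58,0,80],0],[-1,[-64,0,80],0]]'
python3 -c "
from h import *
go([.444,.0045,.042],-3.2196)"
```

```text
t: 3.9
eef_pos: [0.5084, -0.0004, 0.0405]
ee_rot: [-3.141, -0.0, 3.063]
force: [-1.8, -0.5, 1.1]
width: 0.0009
gripper_force: 1.0
shift [64.6 -0.1 -1.5] turn -0.0 pos [ 5.084e-01 -4.000e-04  4.050e-02] rot [-3.141 -0.     3.063] F [-1.8 -0.5  1.1] t 3.9 w 0.0009
```

```bash
python3 -m jog '[[-1,[-4,0,0],0],[-1,[-8,0,0],0],[-1,[-12,0,0],0],[-1,[-16,0,0],0],[-1,[-20,0,0],0],[-1,[-24,0,0],0],[-1,[-28,0,0],0]]'
python3 -m jog '[[-1,[-4,0,0],0],[-1,[-8,0,0],0],[-1,[-12,0,0],0]]'
python3 -m jog '[[-1,[-4,0,0],0],[-1,[-8,0,0],0],[-1,[-12,0,0],0]]'
```

```text
t: 4.78
eef_pos: [0.5363, -0.0025, 0.0405]
ee_rot: [3.142, -0.0, 3.063]
force: [-1.7, 0.5, 0.0]
width: 0.0007
gripper_force: 1.1
t: 5.15
eef_pos: [0.5472, -0.0035, 0.0404]
ee_rot: [-3.141, -0.002, 3.063]
force: [-2.7, 1.2, 0.9]
width: 0.0003
gripper_force: 4.4
t: 5.52
eef_pos: [0.5476, -0.0051, 0.0388]
ee_rot: [-3.138, -0.022, 3.06]
force: [-50.2, 20.8, 37.4]
width: 0.0003
gripper_force: 26.0
```

```bash
python3 -m jog '[[-1,[12,0,0],0],[-1,[20,0,0],0],[-1,[30,0,-60],0],[-1,[40,0,-120],0],[-1,[60,0,-160],0],[-1,[60,-60,-160],0],[-1,[60,-120,-160],0],[-1,[60,-180,-160],0],[-1,[60,-180,-160],0]]'
python3 - <<'E'
from h import *
go([.434,.2977,.1],-2.1306)
snap('top','t1'); i=cv2.imread('pics/t1.png')
cv2.imwrite('pics/t1c.png',cv2.resize(i[60:260,80:330],(750,600),interpolation=2))
E
```

```text
t: 6.65
eef_pos: [0.4861, -0.1827, 0.2009]
ee_rot: [-3.141, 0.001, 3.058]
force: [0.1, -0.1, -0.6]
width: 0.0007
gripper_force: 0.0
shift [ 92.  474.5 100.4] turn -1.094 pos [ 0.4861 -0.1827  0.2009] rot [-3.141e+00  1.000e-03  3.058e+00] F [ 0.1 -0.1 -0.6] t 6.65 w 0.0007
```

View pics/t1c.png

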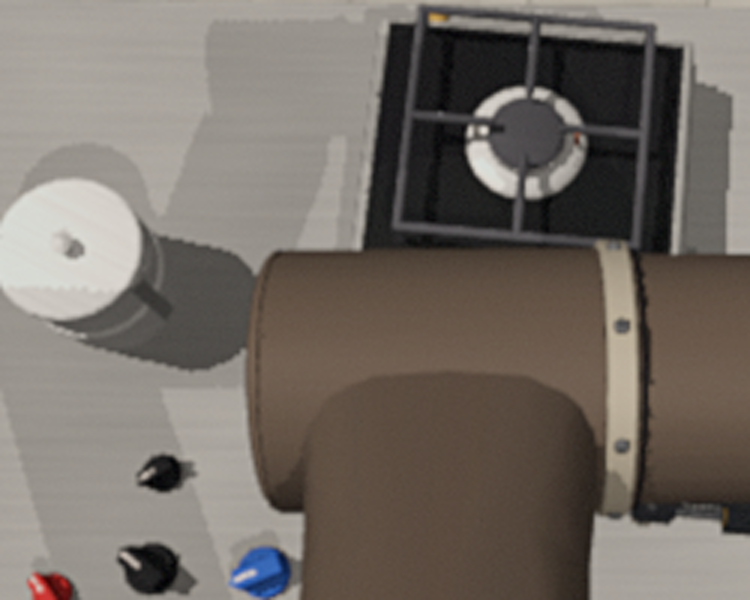

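The arm hides the spindle, but the hob has plainly moved back. I'll go above the knob and look from there.

```bash
python3 -m jog '[[-0.1,[10,50,0],-0.12],[-0.1,[20,100,0],-0.24],[-0.1,[30,150,0],-0.36],[-0.1,[40,200,0],-0.48],[-0.1,[50,250,0],-0.6],[-0.1,[60,300,0],-0.72],[-0.1,[70,350,0],-0.84],[-0.1,[80,400,0],-0.96],[-0.1,[86,440,0],-1.094],[-0.1,[92,474,0],-1.094],[-0.1,[92,474,50],-1.094],[-0.1,[92,474,80],-1.094],[-0.1,[92,474,80],-1.094],[-0.1,[92,474,80],-1.094]]'
python3 - <<'E'
from h import *
go([.434,.2977,.025],-2.1306)
d=snap('wrist','w2');e=snap('top','t2')
print(w2px(d,[.434,.2977,.033]),d['cam_to_world'].round(3))
i=cv2.imread('pics/t2.png')[130:240,185:310];j=cv2.imread('pics/w2.png')
cv2.imwrite('pics/m2.png',np.hstack([cv2.resize(i,(500,440),interpolation=2)[:384],j])[:, :])
c=np.zeros((600,800,3),np.uint8); c[:384,:512]=j; c[:,512:]=0
k=cv2.resize(i,(800,704),interpolation=2); cv2.imwrite('pics/t2c.png',k[:600])
E
```

```text
t: 8.45
eef_pos: [0.4318, 0.3019, 0.1219]
ee_rot: [-3.141, 0.002, -2.125]
force: [-0.3, 0.7, 0.2]
width: 0.0394
gripper_force: 0.0
shift [ 2.6 -4.  96.9] turn 0.006 pos [0.4318 0.3019 0.1219] rot [-3.141e+00  2.000e-03 -2.125e+00] F [-0.3  0.7  0.2] t 8.45 w 0.0394
[258.29763294 197.37654528] [[-0.85   0.503  0.157  0.389]
 [ 0.527  0.812  0.252  0.232]
 [-0.001  0.297 -0.955  0.266]
 [ 0.     0.     0.     1.   ]]
```

View pics/w2.png

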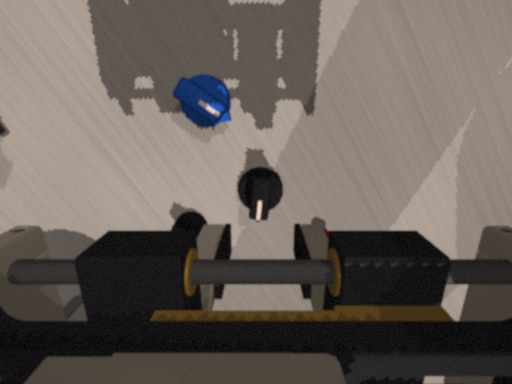

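View pics/t2c.png

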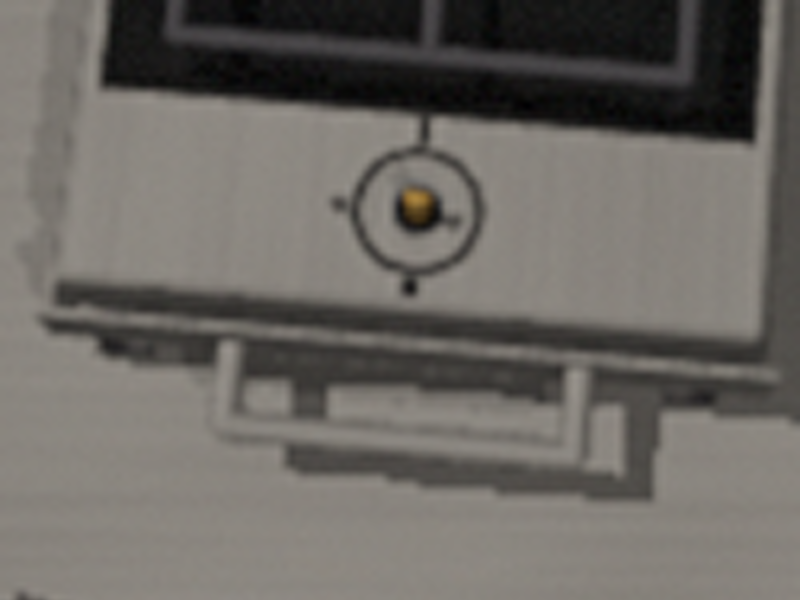

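Wrist view: the knob's skirt centre is at about (260,189), and its line runs from (260,200) to (258,219), along the fingers as wanted. Top crop: the spindle tip is at (418,203), the dashes at (425,125) and (409,288), and the bar runs from (222,428) to (580,456).

```bash
python3 - <<'E'
from h import *
d=load('w2');t=load('t2')
k=px2w(d,260.5,189.5,.006);print('knob',k); a=px2w(d,258.3,219,.033);b=px2w(d,260,201,.033);print(a,b,np.arctan2(*(a-b)[1::-1]))
f2=lambda u,v:(185+(u+.5)/6.4-.5,130+(v+.5)/6.4-.5)
P=lambda u,v,z:px2w(t,*f2(u,v),z).round(4)
print('tip',P(418,203,.105),P(425,125,.08),P(409,288,.08)); h1=P(222,428,.045);h2=P(580,456,.045);print((h1+h2)/2,np.arctan2(*(h1-h2)[1::-1])-np.pi/2)
go([k[0],k[1],.025],-2.1306)
E
```

```text
knob [0.43295135 0.29944592 0.006     ]
[0.44513465 0.31550403 0.033     ] [0.43452416 0.30142947 0.033     ] 0.9248186848902432
tip [ 0.6444 -0.0105  0.105 ] [ 0.6837 -0.0128  0.08  ] [ 0.6173 -0.0073  0.08  ]
[ 0.56265 -0.0046   0.045  ] -0.06763411322610735
shift [ 1.7 -2.  97.3] turn 0.005 pos [0.432  0.3017 0.1223] rot [-3.141e+00  3.000e-03 -2.125e+00] F [ 0.7  0.1 -0. ] t 8.55 w 0.0391
```

```bash
python3 -m jog '[[-0.1,[2,-2.5,0],0.03],[-0.1,[2,-2.5,40],0.03],[-0.1,[2,-2.5,75],0.03],[-0.1,[2,-2.5,97],0.03],[-0.1,[2,-2.5,97],0.03],[-0.1,[2,-2.5,97],0.03],[-1,[2,-2.5,97],0.03],[-1,[2,-2.5,97],0.03],[-1,[2,-2.5,97],0.03],[-1,[2,-2.5,97],0.03],[-1,[2,-2.5,97],0.03]]' 40
python3 -c "
from h import *
go([.434,.2977,.025],-2.1306)"
```

```text
t: 9.93
eef_pos: [0.4325, 0.2977, 0.0237]
ee_rot: [-3.142, 0.0, -2.156]
force: [-1.0, -0.4, 3.1]
width: 0.0175
gripper_force: 40.0
shift [-0.9 -1.2 -1.3] turn -0.025 pos [0.4325 0.2977 0.0237] rot [-3.142  0.    -2.156] F [-1.  -0.4  3.1] t 9.925 w 0.0175
```

```bash
python3 -c "
from h import *
go([.645,-.0105,.2],-3.2166);go([.645,-.0105,.16],-3.2166)"
```

```text
shift [ 139.6 -347.3 -176.3] turn 1.061 pos [0.4325 0.2977 0.0237] rot [-3.142  0.    -2.156] F [-1.  -0.4  3.1] t 9.925 w 0.0175
shift [ 139.6 -347.3 -136.3] turn 1.061 pos [0.4325 0.2977 0.0237] rot [-3.142  0.    -2.156] F [-1.  -0.4  3.1] t 9.925 w 0.0175
```

```bash
python3 -m jog '[[-1,[0,0,-40],0],[-1,[0,0,-90],0],[-1,[0,0,-140],0],[-1,[0,0,-176],0],[-1,[14,-35,-176],0.12],[-1,[28,-70,-176],0.24],[-1,[42,-104,-176],0.36],[-1,[56,-139,-176],0.48],[-1,[70,-174,-176],0.6],[-1,[84,-208,-176],0.72],[-1,[98,-243,-176],0.84],[-1,[112,-278,-176],0.96],[-1,[126,-313,-176],1.061],[-1,[140,-347,-176],1.061],[-1,[140,-347,-150],1.061],[-1,[140,-347,-136],1.061],[-1,[140,-347,-136],1.061],[-1,[140,-347,-136],1.061]]'
python3 - <<'E'
from h import *
go([.645,-.0105,.129],-3.2166)
d=snap('wrist','w3'); i=cv2.imread('pics/w3.png')
print(w2px(d,[.646,-.0107,.105]),w2px(d,[.646,-.0107,.136]))
cv2.imwrite('pics/w3c.png',cv2.resize(i[150:330,150:390],(800,600),interpolation=2))
E
```

```text
t: 12.18
eef_pos: [0.6448, -0.0103, 0.1604]
ee_rot: [-3.142, 0.001, 3.067]
force: [-0.4, -1.3, -0.1]
width: 0.0179
gripper_force: 40.0
shift [-0.2 -0.2 31.4] turn 0.001 pos [ 0.6448 -0.0103  0.1604] rot [-3.142e+00  1.000e-03  3.067e+00] F [-0.4 -1.3 -0.1] t 12.175 w 0.0179
[263.63649975 214.14452534] [263.84982709 231.58293319]
```

View pics/w3c.png

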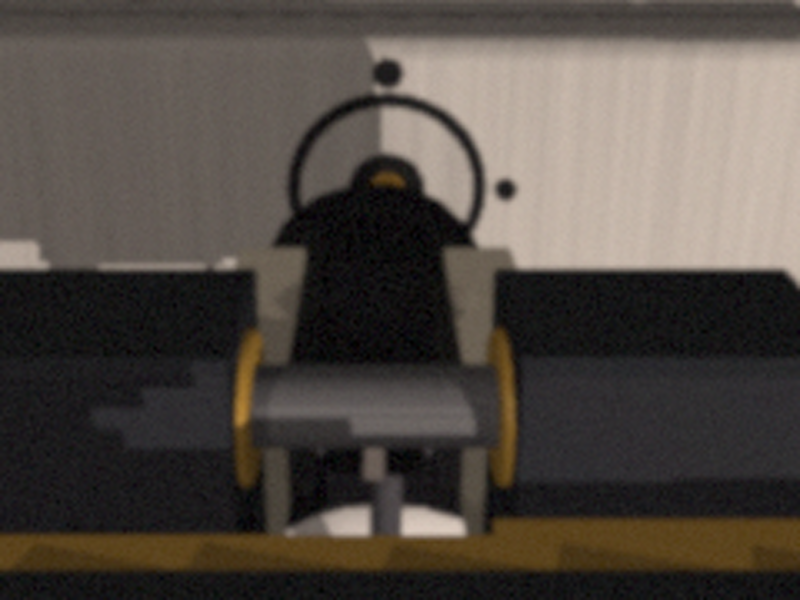

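In the crop (scale 3.33) the deck ring is centred at about (388,190), the spindle's brass at (387,180), the knob skirt's near edge at v≈188, and the knob's lateral centre at about 377.

```bash
python3 - <<'E'
from h import *
d=load('w3'); f=lambda u,v:(150+(u+.5)/3.3333-.5,150+(v+.5)/3.3333-.5)
P=lambda u,v,z:px2w(d,*f(u,v),z).round(4)
print('near/left/right ring',P(389,98,.08),P(293,180,.08),P(484,180,.08)); print('dots',P(387,73,.08),P(506,188,.08))
print('tip top brass',P(387,172,.105))
print('skirt near',P(380,188,.1367),'sides',P(272,245,.1367),P(480,245,.1367))
print('bar top edges',P(300,345,.17),P(452,345,.17))
print(d['cam_to_world'][:3,3])
t=load('t2')
f2=lambda u,v:(185+(u+.5)/6.4-.5,130+(v+.5)/6.4-.5)
Q=lambda u,v,z:px2w(t,*f2(u,v),z).round(4)
print('top ring',[Q(*p,.08) for p in((418,148),(418,276),(352,211),(484,211))])
E
```

```text
near/left/right ring [ 0.6245 -0.0067  0.08  ] [ 0.6447 -0.0333  0.08  ] [0.6484 0.0165 0.08  ]
dots [ 0.6179 -0.0067  0.08  ] [0.6511 0.0221 0.08  ]
tip top brass [ 0.6354 -0.0083  0.105 ]
skirt near [ 0.6274 -0.0095  0.1367] sides [ 0.6379 -0.0319  0.1367] [0.641  0.0096 0.1367]
bar top edges [ 0.6417 -0.024   0.17  ] [0.6435 0.0012 0.17  ]
[ 0.56442578 -0.00560718  0.30487425]
top ring [array([ 0.6742, -0.0101,  0.08  ]), array([ 0.6221, -0.0108,  0.08  ]), array([0.6481, 0.0154, 0.08  ]), array([ 0.6487, -0.0363,  0.08  ])]
```

```bash
python3 -m jog '[[-1,[-0.5,1.5,15],0],[-1,[-0.5,1.5,27],0],[-1,[-0.5,1.5,30],0],[-1,[-0.5,1.5,31.5],0],[-1,[-0.5,1.5,33],0],[-1,[-0.5,1.5,34],0],[-1,[-0.5,1.5,35],0],[-1,[-0.5,1.5,36],0]]'
python3 -c "
from h import *
go([.645,-.009,.1107],-3.2166);print(status.get_state()['moment'])"
```

```text
t: 13.22
eef_pos: [0.6454, -0.009, 0.1241]
ee_rot: [3.141, 0.001, 3.067]
force: [-0.8, 2.9, 5.0]
width: 0.0177
gripper_force: 40.0
shift [ 0.4 -0.1 13.4] turn -0.0 pos [ 0.6454 -0.009   0.1241] rot [3.141e+00 1.000e-03 3.067e+00] F [-0.8  2.9  5. ] t 13.225 w 0.0177
[0.86039289 0.43330266 0.0393518 ]
```

```bash
python3 -m jog '[[-1,[0,1,0],0],[-1,[0,1,0],0],[-1,[0,1,1.5],0],[-1,[0,1,3],0]]'
python3 -c "
from h import *
go([.645,-.009,.1107],-3.2166);print(status.get_state()['moment'])"
```

```text
t: 13.72
eef_pos: [0.6451, -0.0082, 0.1203]
ee_rot: [3.141, -0.0, 3.066]
force: [0.3, 1.9, 0.7]
width: 0.0173
gripper_force: 40.0
shift [ 0.  -0.8  9.6] turn -0.0 pos [ 0.6451 -0.0082  0.1203] rot [ 3.141 -0.     3.066] F [0.3 1.9 0.7] t 13.725 w 0.0173
[1.01141063 0.12145443 0.01490585]
```

```bash
python3 -m jog '[[-1,[0,0.6,2],0],[-1,[0,0.6,4],0],[-1,[0,0.6,6],0],[-1,[0,0.6,8],0],[-1,[0,0.6,9.5],0]]'
python3 -m jog '[[-1,[0,0,1.5],0],[-1,[0,0,3],0],[-1,[0,0,4],0],[-1,[0,0,5],0]]'
python3 -m jog '[[-1,[0,0,0.5],0],[-1,[0,0,1],0],[-1,[0,0,1],0]]'
```

```text
t: 14.35
eef_pos: [0.6451, -0.0078, 0.1109]
ee_rot: [-3.141, -0.0, 3.066]
force: [-0.0, 0.0, -0.2]
width: 0.0175
gripper_force: 40.0
t: 14.85
eef_pos: [0.6452, -0.0078, 0.1068]
ee_rot: [-3.141, 0.0, 3.067]
force: [-3.2, -0.6, 7.7]
width: 0.0179
gripper_force: 40.0
t: 15.22
eef_pos: [0.6452, -0.0078, 0.106]
ee_rot: [-3.141, 0.001, 3.067]
force: [-3.8, 0.1, 8.1]
width: 0.018
gripper_force: 40.0
```

```bash
python3 -m jog '[[-1,[0.3,0,0.5],0],[-1,[0.3,0,1],0],[-1,[0.3,0,1],0]]'
python3 -m jog '[[-1,[0,0,0.5],0],[-1,[0,0,1],0],[-1,[0,0,1],0]]'
```

```text
t: 15.6
eef_pos: [0.6452, -0.0078, 0.1055]
ee_rot: [-3.141, 0.001, 3.067]
force: [-4.0, 0.3, 10.5]
width: 0.0178
gripper_force: 40.0
t: 15.98
eef_pos: [0.6453, -0.0078, 0.1053]
ee_rot: [-3.141, 0.002, 3.067]
force: [-6.0, 0.7, 15.8]
width: 0.0174
gripper_force: 40.0
```

```bash
python3 - <<'E'
from h import *
d=snap('scene','s9');i=cv2.imread('pics/s9.png')
cv2.imwrite('pics/s9x.png',cv2.resize(i[120:330,30:310],(800,600),interpolation=2))
go([.6453,-.0078,.1053],-3.2166)
E
```

```text
shift [-0. -0.  0.] turn 0.001 pos [ 0.6453 -0.0078  0.1053] rot [-3.141e+00  2.000e-03  3.067e+00] F [-5.5 -0.3 15.7] t 16.025 w 0.0178
```

View pics/s9x.png

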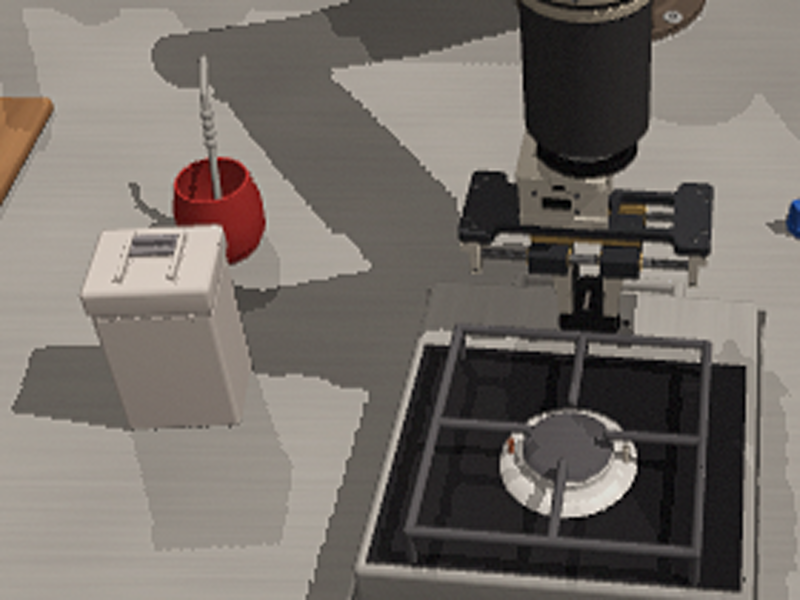

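The picture shows the knob seated on the deck at (590,320), gripped with its pointer towards the pan support. The tray is in, and the mate and yerbera are undisturbed.

```bash
python3 -c "
from station import order
print(order.job_done())"
```

```text
the job is handed in; nothing more can be done
None
```

I handed the job in at about 16 s: the tray is pushed home against its stop, and the knob is fitted on the spindle and held pressed down to its end stop at about 16 N. The mate and yerbera look undisturbed in the last picture; I didn't re-check the tins after fitting the knob. The push on the handle bar peaked at about 50 N at the wrist when the tray reached its stop.

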